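# Move a circuit board from the leaning rack to the test stand and fit the clamp handle

### The job

Take the circuit board with the yellow edge bar and slide it up out of its slot in the leaning rack, leaving the other boards where they stand, then lower it without dropping it into the test stand's channel until it sits fully home. Then fit the red clamp handle fully down over the stand's square brass spindle, again without dropping it, and let go of everything. Do not disturb the other things on the bench.

Things in the scene. Friction and masses are not known exactly. Their poses are not given: they have to be found in the camera images.
- card: THE BOARD TO MOVE. Green circuit board 150 wide x 110 tall x 4 thick, about 180 g, in one of the rack's slots, yellow stiffener bar on its top edge: 120 long, 10 thick, 14 tall, flush with the top. Origin: middle of the bottom edge, mid-thickness; z up the board (bar centre z = 103), y along its width, x its normal. Parts up to 12 mm proud of the +x face below z = 80.
- card_b: Another board in the rack, to be left alone: same shape, size and axes as card, but its bar is black.
- card_c: Another board in the rack, to be left alone: same shape, size and axes as card, but its bar is black.
- rack: Fixed black/grey slotted rack, base 250 (x) x 182 (y). Origin: bench level, z vertical. 3 slots at x = -64, 0, 64 mm, floors at z = 45, leaning 25 deg: slide direction (-0.423, 0, 0.906), tops towards the robot. Grooves hold a board's side edges over its lowest 68 mm (7 mm gap, 2 mm play each side). Free space between neighbouring bars: 48 mm.
- stand: Fixed test stand, aluminium base plate 150 (x) x 300 (y) x 12 mm centred at y = -50 mm. Origin: bench level under the blue channel, z vertical. The brass spindle stands 165 mm to its -y side. Its place and yaw vary.
- stand_slot: Blue channel on the stand, orange flared mouth. Origin: middle of its floor, 50 mm above the bench, where the middle of the board's bottom edge belongs. z: slide direction, leaning 20 deg from vertical towards the robot (stand's -x); y: along board width. Grooves 55 mm deep, 8 mm gap, 3.5 mm play each side, flare 18 mm higher. Board may face either way.
- spindle (a joint): Angle of the stand's spindle about the vertical (rad), 0 when square to the stand, starts from -0.7 to 0.7. It turns stiffly (0.04 N m) and may be left at any angle.
- spindle_seat (a point): On the spindle's axis, upper face of its 46 mm square dark flange, 46 mm above the bench: the handle's underside rests here. z vertical; x, y square to the faces of the 16 x 16 mm brass shaft, which rises 28 mm above this point, topped by a round cone tapering from 16 to 8 mm over 12 mm more. Turns with the spindle.
- handle: Loose red clamp handle, about 120 g, lying flat. Hub 38 x 38 x 40 tall with a vertical 19 x 19 mm square through bore, parallel to the hub; two arms along x, 100 over both ends, 14 wide, 6 to 20 mm above the underside. Origin: centre of the underside; z up. Grip the hub's free +-y faces. Fits the shaft in any of four quarter turns.
- spool: Bystander: steel solder spool, 50 diameter x 50 tall, upright. Origin: centre of underside.
- flux: Bystander: white bottle, 40 diameter x 120 tall. Origin: centre of underside.
- tip_tin: Bystander: brass-coloured tin, 60 diameter x 60 tall. Origin: centre of underside.
- driver: Bystander: screwdriver lying on the bench behind the middle, about 180 long.
- pot: Bystander: grey plastic cup, 70 diameter x 90 tall. Origin: centre of underside.

How it is judged (in metres and radians):
On the way, in this order (a step that is already met when the one before it is completed fails the run):
1. the yellow-barred board is out of its slot, clear above the rack's grooves (height (world z) of card above 0.105 m and contact force between card and rack below 0.2 N), for 0.1 s.
2. the board sits fully home in the stand's channel, let go (distance between card and stand_slot below 0.012 m and angle between the z axis of card and the z axis of stand_slot, either way round below 0.12 rad and angle between the y axis of card and the y axis of stand_slot, either way round below 0.12 rad and z of card in the frame of stand_slot below 0.006 m and angle between card's own z axis and vertical below 1 rad and contact force between the fingers and card below 0.3 N), for 0.3 s.
3. the handle sits fully down on the square spindle, let go (horizontal distance between handle and spindle_seat below 0.005 m and z of handle in the frame of spindle_seat below 0.005 m and angle between handle's own z axis and vertical below 0.12 rad and (angle between the x axis of handle and the x axis of spindle_seat, either way round below 0.3 rad or angle between the x axis of handle and the y axis of spindle_seat, either way round below 0.3 rad) and contact force between the fingers and handle below 0.3 N), for 0.3 s.
At the end, for the whole second after the job is handed in: Board home in the channel: bottom-edge middle within 12 mm of the floor's middle, at most 6 mm above it, parallel within 0.12 rad. Handle underside within 5 mm of the flange and of the spindle's axis, upright within 0.12 rad, square to the shaft within 0.3 rad. Both at rest and let go (all of step 2 and all of step 3 and linear speed of each of card, handle below 0.03 m/s and angular speed of each of card, handle below 0.3 rad/s); the robot touches nothing.
It fails at once if another board is moved by more than 15 mm (distance of any of card_b, card_c from where it was at the start of the episode above 0.015 m).
It fails at once if a bystander is moved by more than 25 mm (distance of any of spool, flux, tip_tin, driver, pot from where it was at the start of the episode above 0.025 m).
It fails at once if the board is dropped (moves faster than 0.5 m/s while not held) (linear speed of card above 0.5 m/s and contact force between the fingers and card below 0.3 N).
It fails at once if the handle is dropped (moves faster than 0.5 m/s while not held) (linear speed of handle above 0.5 m/s and contact force between the fingers and handle below 0.3 N).
It also fails if it takes over 64 s, if anything falls off the work surface, if the arm or the gripper's body presses on something with over 40 N, if the wrist force passes 120 N, or if a joint passes its speed limit or range.

### The arm

A 6-joint arm with a two-finger parallel gripper is mounted at the origin on the work surface. World frame = base frame: x ahead of the robot, y to its left, z up, the work surface at z = 0. Lengths are in mm, angles in rad, forces in N, time in s.
With the tool pointing down it reaches from about 275 to 750 mm from the base axis. Payload 10.2 kg.
Tool frame: the origin (TCP) lies between the finger pads; the fingertips stand 14 mm ahead of it and the grasp point (between the pads) lies 5 mm behind it (r.nose_length is the z of the fingertips in the tool frame, in mm); z points along the fingers, y is the line along which they close (so a half turn about z gives the same grasp; the last joint's range is limited). The gripper opens to 85 mm and grips with 20 to 120 N. Pads are 22 mm wide; open, the fingers measure 114 mm over their backs; the gripper's body (76 mm by 85 mm) begins 54 mm behind the grasp point. The pads swing forward as they close: fully open they stand 13 mm farther back than shut.
Start: joints at [-1.387, 0.313, 1.498, -0, 1.331, -0.223], TCP at [207.716, -482.167, 245.294] pointing down, gripper open.
Joint ranges: [-2.94, 2.94], [-0.97, 2.17], [0.19, 2.56], [-1.23, 4.37], [0.02, 3.11], [-2.88, 2.88]. Speed limits (rad/s): [2.39, 2.39, 3.01, 3.14, 3.14, 3.14].

### API

Orientations are given as a rotation vector (axis times angle).
In Python, from plant import r gives the robot as it stands. The module is installed in compiled form; this text tells all that it offers.
- The arm moves only by the tool send_rows, never from a script. Its argument "deltas" is a list of rows, each a list of 5 numbers: the shift along the tool's x, y, z each as a share of 0.6 m, from -1 to 1, then the turn about the tool's z as a share of 30 degrees, from -1 to 1, then the opening, from -1 (shut) to 1 (fully open). A call has 1 to 5 rows; each row shifts and turns the commanded pose from where the row before left it, along the tool's axes as they then stand; what a row does not reach is not made up. A row lasts 1/12 s, in which the tool goes at most 41.7 mm and 7.16 degrees, less where a joint would pass 70% of its speed; a pose out of reach is approached as far as the arm can. A call with a number of a shift or a turn outside -1 to 1 is refused whole. A call with a gripper value outside its range is refused whole. The fingers move at their own pace and stop on an object; "force" is the grip in N (left out, the last holds). Time passes only in rows, so rows that do not move let the fingers close. It gives the time, the measured TCP pose, the force, the opening and the grip force at its end, in the units of the state.
- r.observe(): the state, without advancing time (a new reading comes with each control period).
- r.read_camera(name): name is "scene" or "side" or "wrist"; returns the picture (420x560x3 uint8, blue, green, red); there is no depth.
- r.get_calibration(name): a dict with "fx", "fy", "cx", "cy" (pixels), "R" (3x3) and "t" (3): a world point X has camera coordinates R X + t. Camera axes: x right, y down, z forward; pixel columns grow to the right and rows downward; lengths in mm; the calibration is good to about 2 mm. The wrist camera is an equidistant fisheye: a pixel r from the principal point sees the ray r / f radians off the axis. A picture is of the moment at which its call begins: read the wrist's pose just before it. get_calibration takes no time and is no camera call; for the wrist camera it gives the pose at the moment of the call.
- r.close_job(): hands the job in; it is judged then, once.
The state is a dict: "time_s": time; "joint_pos": joint angles; "joint_velocities": joint speeds; "effort": joint torques, N m; "ee_pos": TCP position; "tcp_rot": TCP orientation; "wrist_force": force on the tool from outside, world axes, zero at the start; "wrist_torque": the same for the moment, N m; "opening": finger opening in mm; "finger_force": force on a finger pad.
Only numpy, scipy, OpenCV 4.12 (cv2) and the standard library are available. Lean on these libraries where they do the work, as an engineer would, in place of code of your own. Each camera call takes 0.05 s, during which the arm holds its last target. There are 200 camera calls.

## Working session

There is one attempt and no reset: what is moved stays moved. The work goes in short steps, Python scripts to look and compute and a tool call to move; the robot and the scene stay as the last step left them, time stands still between calls to the robot, and variables do not carry over. Pictures are saved under pics/ and viewed, at most 10 in all, crops included, and the job is handed in when it is done.

Besides the shell and the picture viewer there is one more tool, called as a command line: name --pt "numbers of a row" for each row, then --argument value for the rest. send_rows: Moves the arm, as the interface text tells. Shift numbers are shares of 0.6 m and turn numbers shares of 30 degrees, none past 1 either way. Its arguments: {"type":"object","properties":{"deltas":{"type":"array","items":{"type":"array","items":{"type":"number","minimum":-1,"maximum":1}}},"force":{"type":"number"}},"required":["deltas"]}

```bash
mkdir -p pics; python3 - <<'E'
from plant import r
import cv2,numpy as np,json
o=r.observe()
print({k:np.round(v,3).tolist() for k,v in o.items()}, r.nose_length)
for n in ["scene","side","wrist"]:
    c=r.get_calibration(n); print(n,{k:np.round(v,3).tolist() for k,v in c.items()})
    cv2.imwrite(f"pics/{n}0.png",r.read_camera(n))
E
```

```text
{'time_s': 0.0, 'joint_pos': [-1.387, 0.313, 1.498, 0.0, 1.331, -0.223], 'joint_velocities': [-0.002, -0.001, -0.001, -0.002, -0.0, -0.002], 'effort': [0.001, -41.226, -25.974, -0.0, 0.004, 0.0], 'ee_pos': [207.677, -481.926, 244.716], 'tcp_rot': [-3.076, -0.634, -0.0], 'wrist_force': [-0.196, -1.056, -0.251], 'wrist_torque': [0.031, 0.035, -0.001], 'finger_force': 0.0, 'opening': 85.259} 14.0
scene {'fx': 510.553, 'fy': 510.553, 'cx': 282.192, 'cy': 208.033, 'R': [[-0.516, 0.857, 0.023], [0.498, 0.322, -0.805], [-0.697, -0.404, -0.592]], 't': [358.119, -202.555, 1733.171]}
side {'fx': 400.95, 'fy': 400.95, 'cx': 285.397, 'cy': 213.882, 'R': [[-0.86, -0.511, -0.01], [-0.28, 0.487, -0.827], [0.428, -0.708, -0.562]], 't': [439.794, 248.571, 890.914]}
wrist {'fx': 325.192, 'fy': 325.192, 'cx': 279.851, 'cy': 210.102, 'R': [[0.396, -0.918, -0.001], [-0.887, -0.382, 0.258], [-0.237, -0.102, -0.966]], 't': [-524.423, -33.812, 378.561]}
```

View pics/scene0.png

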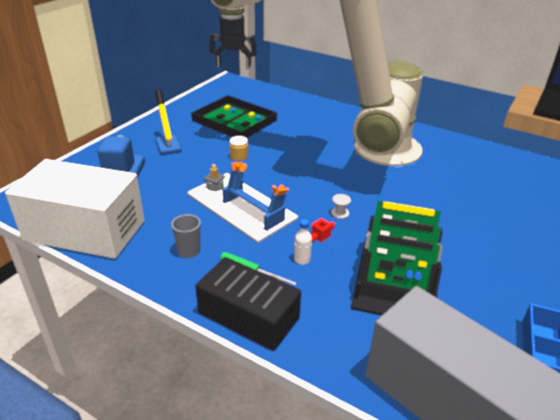

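View pics/side0.png

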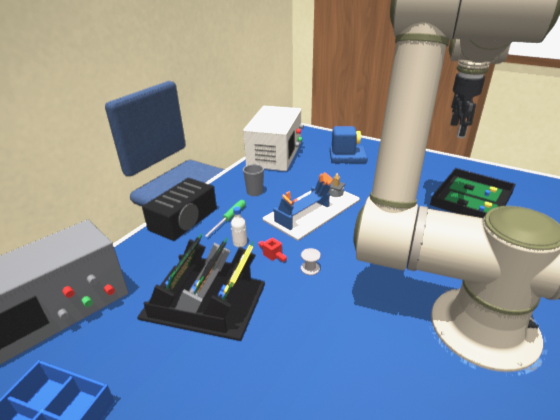

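Scene view: yellow bar on the board nearest the robot at about (407,209); stand with orange mouths at (238,168) and (280,189), spindle at (213,178), red handle at (321,230). Side view: yellow bar at (238,270), red handle at (272,250), orange mouths at (288,199) and (325,181), spindle at (337,183).

```bash
cat > h.py <<'E'
import numpy as np,cv2
from scipy.spatial.transform import Rotation as Ro
def ray(c,px,fish=False):
    d=np.array([(px[0]-c["cx"])/c["fx"],(px[1]-c["cy"])/c["fy"]]);
    if fish:
        th=np.hypot(*d); v=np.r_[d/max(th,1e-9)*np.sin(th),np.cos(th)]
    else: v=np.r_[d,1.]
    R=np.array(c["R"]); t=np.array(c["t"]); v=R.T@v
    return -R.T@t, v/np.linalg.norm(v)
def tri(rays):
    A=np.zeros((3,3));b=np.zeros(3)
    for o,v in rays:
        P=np.eye(3)-np.outer(v,v);A+=P;b+=P@o
    X=np.linalg.solve(A,b)
    return X, max(np.linalg.norm((np.eye(3)-np.outer(v,v))@(X-o)) for o,v in rays)
def onz(rv,z): o,v=rv; return o+v*(z-o[2])/v[2]
def proj(c,X,fish=False):
    p=np.array(c["R"])@np.asarray(X,float)+np.array(c["t"])
    if fish:
        rr=np.hypot(p[0],p[1]);th=np.arctan2(rr,p[2]);return np.array([c["cx"]+c["fx"]*th*p[0]/rr,c["cy"]+c["fy"]*th*p[1]/rr])
    return np.array([c["cx"]+c["fx"]*p[0]/p[2],c["cy"]+c["fy"]*p[1]/p[2]])
def blobs(im,col,amin=15):
    h=cv2.cvtColor(im,cv2.COLOR_BGR2HSV)
    rg={"yellow":[(22,140,120),(34,255,255)],"red":[(0,170,90),(5,255,255)],"orange":[(6,170,150),(15,255,255)]}[col]
    m=cv2.inRange(h,*[np.array(x) for x in rg])
    if col=="red": m|=cv2.inRange(h,np.array((174,170,90)),np.array((180,255,255)))
    n,l,s,c=cv2.connectedComponentsWithStats(m)
    return [(np.round(c[i],1).tolist(),s[i].tolist(),cv2.minAreaRect(np.argwhere(l==i)[:,::-1].astype(np.float32))) for i in range(1,n) if s[i][4]>=amin]
E
python3 - <<'E'
from h import *
from plant import r
ims={n:cv2.imread(f"pics/{n}0.png") for n in("scene","side")}
for n in ims:
    for c in("yellow","red","orange"):
        for b in blobs(ims[n],c): print(n,c,b[0],b[1],np.round(cv2.boxPoints(b[2])).astype(int).tolist())
S,D=[r.get_calibration(n) for n in("scene","side")]
for nm,a,b in[("bar",(407,209),(238,270)),("handle",(321,230),(272,250)),("orangeA",(280,189),(288,199)),("orangeB",(238,168),(325,181)),("spindle",(213,178),(337,183))]:
    X,e=tri([ray(S,a),ray(D,b)]);print(nm,X.round(0),e.round(1))
E
```

```text
scene yellow [164.7, 121.3] [159, 103, 12, 38, 191] [[158, 104], [163, 103], [171, 139], [166, 140]]
scene yellow [227.1, 106.5] [224, 104, 7, 6, 25] [[224, 107], [228, 103], [231, 106], [227, 110]]
scene yellow [251.5, 113.9] [249, 111, 6, 6, 25] [[248, 115], [252, 111], [255, 113], [250, 118]]
scene yellow [408.2, 209.1] [382, 202, 53, 15, 359] [[381, 208], [383, 201], [435, 210], [434, 217]]
scene yellow [421.9, 263.8] [418, 261, 9, 7, 55] [[418, 261], [426, 261], [426, 267], [418, 267]]
scene yellow [379.7, 275.2] [375, 272, 11, 8, 69] [[375, 272], [385, 272], [385, 279], [375, 279]]
scene red [321.3, 229.7] [312, 219, 22, 22, 332] [[308, 238], [315, 217], [334, 223], [327, 245]]
scene orange [237.7, 166.8] [233, 163, 13, 8, 45] [[233, 170], [233, 163], [245, 163], [245, 170]]
scene orange [278.7, 190.5] [273, 187, 15, 7, 38] [[272, 193], [273, 187], [287, 189], [286, 195]]
side yellow [492.6, 189.1] [490, 187, 7, 5, 16] [[489, 190], [490, 187], [496, 188], [495, 191]]
side yellow [487.9, 204.7] [485, 203, 7, 4, 18] [[485, 203], [491, 203], [491, 206], [485, 206]]
side yellow [240.5, 270.1] [232, 253, 18, 33, 36] [[231, 285], [249, 253], [251, 254], [233, 286]]
side red [272.2, 249.8] [259, 240, 27, 21, 304] [[259, 243], [277, 236], [286, 259], [268, 266]]
side red [108.8, 289.2] [104, 285, 10, 9, 60] [[104, 288], [109, 284], [115, 290], [110, 294]]
side red [67.9, 291.5] [63, 287, 11, 10, 78] [[62, 291], [67, 285], [74, 292], [69, 298]]
side orange [324.0, 178.6] [320, 175, 10, 9, 49] [[319, 179], [322, 174], [331, 179], [327, 184]]
bar [489. 227. 130.] 7.9
handle [537.  25.  17.] 2.4
orangeA [555. -92. 112.] 3.0
orangeB [ 517. -251.  102.] 2.5
spindle [ 518. -344.   43.] 3.1
```

View pics/wrist0.png

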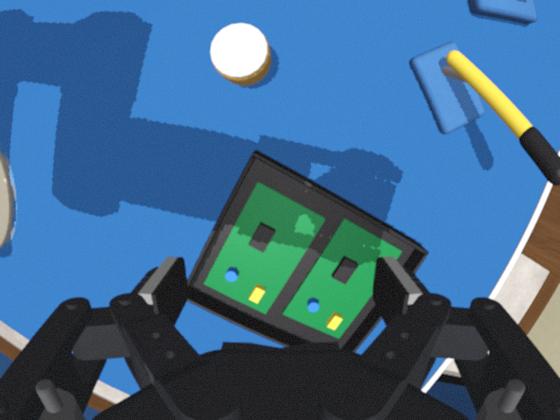

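send_rows --pt "0 0 -0.056 0.195 1" --pt "0 0 -0.056 0.195 1" --pt "0 0 -0.056 0.195 1" --pt "0 0 -0.056 0.195 1"

```text
time_s: 0.48
ee_pos: [207.7, -481.8, 381.1]
tcp_rot: [-3.141, 0.01, 0.0]
wrist_force: [0.4, -0.7, -0.7]
opening: 85.3
finger_force: 0.0
```

send_rows --pt "0.0245 -0.053 0 0 1" --pt "0.0245 -0.053 0 0 1" --pt "0.0245 -0.053 0 0 1" --pt "0.0245 -0.053 0 0 1" --pt "0.0245 -0.053 0 0 1"

```text
time_s: 0.9
ee_pos: [281.7, -321.6, 379.5]
tcp_rot: [-3.141, 0.003, 0.0]
wrist_force: [0.3, -0.2, -0.1]
opening: 85.3
finger_force: 0.0
```

send_rows --pt "0.0245 -0.053 0 0 1" --pt "0.0245 -0.053 0 0 1" --pt "0.0245 -0.053 0 0 1" --pt "0.0245 -0.053 0 0 1" --pt "0 0 0 0 1"

```text
time_s: 1.32
ee_pos: [341.8, -191.9, 380.2]
tcp_rot: [-3.141, -0.006, -0.002]
wrist_force: [-0.8, -0.8, 0.5]
opening: 85.4
finger_force: 0.0
```

```bash
python3 - <<'E'
from h import *
from plant import r
import pickle
o=r.observe();print(o["ee_pos"],Ro.from_rotvec(o["tcp_rot"]).as_matrix().round(3),o["time_s"])
c=r.get_calibration("wrist");im=r.read_camera("wrist");cv2.imwrite("pics/w1.png",im);pickle.dump(c,open("w1.pkl","wb"))
for col in("yellow","red","orange"):
    for b in blobs(im,col,30): print(col,b[0],b[1],np.round(cv2.boxPoints(b[2])).astype(int).tolist())
E
```

```text
[ 341.84804081 -191.90028977  380.18117696] [[ 1.     0.004  0.002]
 [ 0.004 -1.     0.   ]
 [ 0.002 -0.    -1.   ]] 1.3167
yellow [551.4, 52.4] [542, 46, 18, 13, 128] [[542, 52], [559, 46], [562, 53], [544, 59]]
yellow [12.3, 84.8] [0, 73, 27, 25, 205] [[-4, 92], [23, 72], [27, 78], [0, 97]]
yellow [537.4, 150.0] [514, 131, 46, 43, 543] [[511, 136], [518, 128], [565, 165], [559, 173]]
red [140.7, 48.6] [126, 21, 30, 58, 731] [[120, 74], [136, 16], [157, 22], [141, 80]]
orange [199.6, 14.9] [189, 0, 25, 29, 404] [[189, 25], [193, -2], [216, 2], [211, 29]]
orange [328.4, 42.2] [314, 27, 27, 29, 403] [[313, 50], [320, 24], [341, 29], [334, 56]]
```

View pics/w1.png

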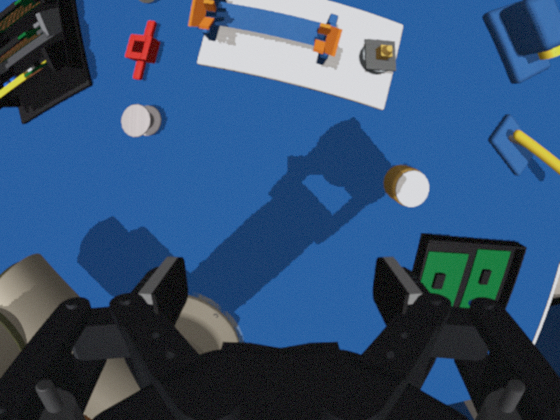

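Wrist view w1: red handle at (141,49), orange mouths at (200,15) and (328,42), spindle at (386,52), yellow bar's end at the left edge (12,85); spool (140,120). Next, nearer views.

send_rows --pt "0.045 -0.01 0 0 1" --pt "0.045 -0.01 0 0 1" --pt "0.045 -0.01 0 0 1" --pt "0.045 -0.01 0 0 1" --pt "0 0 0 0 1"

```text
time_s: 1.78
ee_pos: [451.0, -172.6, 378.2]
tcp_rot: [-3.14, 0.001, 0.002]
wrist_force: [-0.6, -0.9, -0.8]
opening: 85.3
finger_force: 0.0
```

```bash
cat > snap.py <<'E'
import sys,pickle
from h import *
from plant import r
o=r.observe();print(o["ee_pos"].round(1),np.round(o["tcp_rot"],4),o["time_s"])
n=sys.argv[1]
c=r.get_calibration("wrist");im=r.read_camera("wrist");cv2.imwrite(f"pics/{n}.png",im);pickle.dump(c,open(n+".pkl","wb"))
for col in("yellow","red","orange"):
    for b in blobs(im,col,60): print(col,b[0],b[1],np.round(cv2.boxPoints(b[2])).astype(int).tolist())
E
python3 snap.py w2
```

```text
[ 451.  -172.6  378.2] [-3.14e+00  8.00e-04  2.00e-03] 1.7833
yellow [15.4, 158.4] [0, 146, 37, 26, 200] [[-5, 163], [32, 140], [37, 148], [0, 171]]
yellow [19.2, 163.1] [0, 153, 37, 24, 91] [[-1, 174], [35, 152], [37, 154], [0, 176]]
yellow [538.6, 212.8] [517, 192, 43, 46, 541] [[514, 198], [520, 190], [565, 230], [559, 237]]
red [151.4, 114.0] [136, 84, 29, 62, 751] [[132, 141], [144, 81], [167, 85], [155, 146]]
orange [213.5, 96.9] [203, 80, 24, 32, 441] [[202, 109], [206, 79], [228, 81], [225, 112]]
orange [350.7, 122.3] [342, 112, 15, 30, 112] [[341, 113], [355, 110], [360, 139], [347, 141]]
orange [334.5, 131.4] [330, 124, 10, 15, 123] [[330, 124], [339, 124], [339, 138], [330, 138]]
```

send_rows --pt "0 -0.055 0 0 1" --pt "0 -0.055 0 0 1" --pt "0 -0.055 0 0 1" --pt "0 -0.055 0 0 1" --pt "0 -0.055 0 0 1"

```text
time_s: 2.25
ee_pos: [447.9, -7.1, 379.8]
tcp_rot: [3.141, -0.006, 0.0]
wrist_force: [0.1, -0.4, 0.3]
opening: 85.6
finger_force: 0.0
```

send_rows --pt "0 -0.055 0 0 1" --pt "0 -0.055 0 0 1" --pt "0 -0.055 0 0 1" --pt "0 0 0 0 1" --pt "0 0 0 0 1"

```text
time_s: 2.67
ee_pos: [448.6, 91.5, 379.7]
tcp_rot: [3.141, -0.0, -0.0]
wrist_force: [-0.0, -0.1, -0.8]
opening: 85.5
finger_force: 0.0
```

```bash
python3 snap.py w3; python3 -c "
import cv2,numpy as np
a=cv2.imread('pics/w2.png')[:260];b=cv2.imread('pics/w3.png')[:320]
cv2.imwrite('pics/c23.png',cv2.resize(np.vstack([a,b]),None,fx=1.03,fy=1.03))"
```

```text
[448.6  91.5 379.7] [ 3.1411e+00 -4.0000e-04 -1.0000e-04] 2.6667
yellow [127.6, 99.0] [122, 95, 12, 9, 70] [[121, 99], [132, 94], [134, 99], [123, 104]]
yellow [204.5, 107.9] [196, 104, 15, 8, 63] [[195, 108], [209, 104], [211, 110], [197, 114]]
yellow [169.7, 146.5] [123, 128, 91, 40, 735] [[121, 159], [213, 127], [215, 135], [123, 167]]
yellow [141.4, 143.6] [135, 139, 13, 10, 90] [[134, 143], [147, 138], [149, 144], [136, 149]]
yellow [176.3, 152.0] [126, 138, 90, 33, 246] [[126, 168], [215, 137], [216, 140], [127, 171]]
red [325.0, 108.5] [310, 78, 30, 63, 534] [[303, 136], [320, 75], [345, 82], [329, 143]]
orange [423.9, 104.5] [417, 86, 13, 30, 100] [[414, 88], [425, 86], [430, 115], [419, 117]]
orange [513.5, 139.5] [502, 129, 23, 23, 304] [[498, 142], [510, 123], [526, 134], [514, 153]]
```

View pics/c23.png

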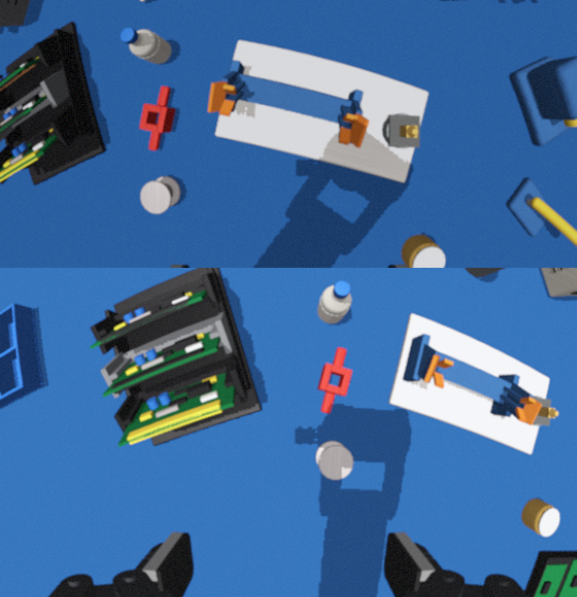

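Composite: in w2 the orange mouths and the spindle, and in w3 the whole yellow bar (123–216, 127–170) and the handle (325,108), are clear. Now enlarged crops.

```bash
python3 - <<'E'
import cv2,numpy as np
w2=cv2.imread('pics/w2.png');w3=cv2.imread('pics/w3.png')
def crop(im,x0,y0,w,h,s):
    o=cv2.resize(im[y0:y0+h,x0:x0+w],None,fx=s,fy=s,interpolation=cv2.INTER_CUBIC)
    for x in range(-(-x0//10)*10,x0+w,10):
        cv2.line(o,((x-x0)*s,0),((x-x0)*s,6 if x%50 else 16),(255,255,255),1)
    for y in range(-(-y0//10)*10,y0+h,10):
        cv2.line(o,(0,(y-y0)*s),(6 if y%50 else 16,(y-y0)*s),(255,255,255),1)
    return o
a=crop(w3,115,90,110,90,4)      #440x360
b=crop(w3,300,70,60,80,4)       #240x320
c=crop(w2,200,75,30,80,4)  #120x320
b=np.vstack([b,np.zeros((40,240,3),np.uint8)]);
d=crop(w2,200,75,220,60,3) #660x180
e=crop(w2,380,100,35,60,4) # 140x240
top=np.hstack([a,b,np.zeros((360,120,3),np.uint8)])
bot=np.zeros((240,800,3),np.uint8);bot[:180,:660]=d;bot[:,660:800]=e
cv2.imwrite('pics/comp.png',np.vstack([top,bot]))
E
```

```text
(no output)
```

View pics/comp.png

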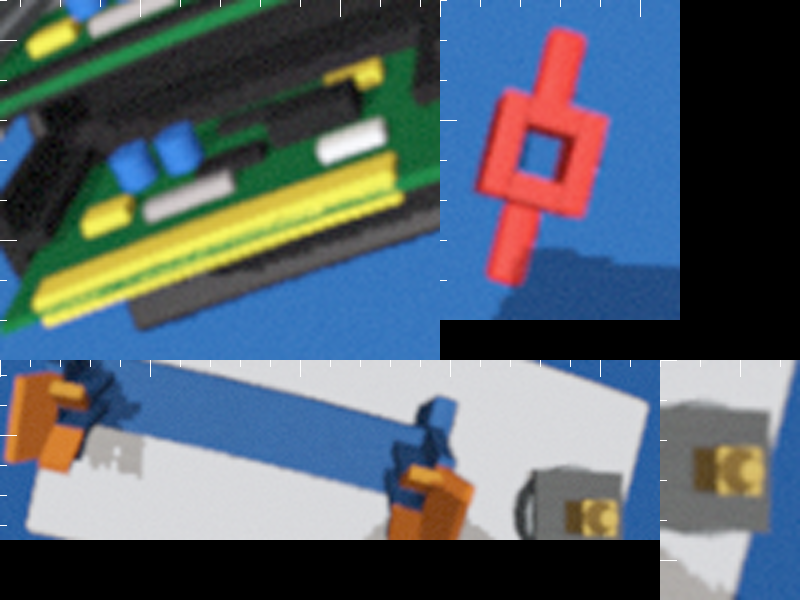

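```bash
cat > m.py <<'E'
from h import *
import pickle
W={k:pickle.load(open(k+".pkl","rb")) for k in("w1","w2","w3")}
z=lambda k,p,h: onz(ray(W[k],p,True),h)
f=lambda v:np.round(v,1).tolist()
L,Rr=z("w3",(124.5,169.5),144.7),z("w3",(214.5,137),144.7)
print("bar top",f(L),f(Rr),"len",np.linalg.norm(L-Rr).round(1),"mid",f((L+Rr)/2),"dir deg",np.degrees(np.arctan2(*(L-Rr)[1::-1])).round(1))
H=[z("w3",p,40) for p in[(317.5,92.5),(342,99.5),(335.75,124.25),(309.5,117.5)]]
print("hub",[f(h) for h in H],[np.linalg.norm(H[i]-H[i-1]).round(1) for i in range(4)],f(np.mean(H,0)))
a,b=z("w3",(331.75,78),20),z("w3",(316.25,140),20)
print("arms",f(a),f(b),np.linalg.norm(a-b).round(1),f((a+b)/2),np.degrees(np.arctan2(*(a-b)[1::-1])).round(1))
P=[z("w2",p,12) for p in[(231,39),(416,89.5),(394,176.7),(209.2,130.5)]]
print("plate",[f(h) for h in P],[np.linalg.norm(P[i]-P[i-1]).round(1) for i in range(4)],f(np.mean(P,0)))
y=(P[0]+P[3]-P[1]-P[2]);print("stand y deg",np.degrees(np.arctan2(y[1],y[0])).round(1)); y/=np.linalg.norm(y)
c=np.mean(P,0); s=c+50*y; print("slot",f(s),"spindle",f(s-165*y))
print("cone top",f(z("w2",(399.5,128.25),86)))
F=[z("w2",p,46) for p in[(378.3,111),(407.5,112.5),(407,143)]]
print("flange",[f(h) for h in F],np.linalg.norm(F[0]-F[1]),np.linalg.norm(F[2]-F[1]),f((F[0]+F[2])/2))
print("cross-view: handle w1/w2/w3",[f(v) if np.ndim(v) else v for v in tri([ray(W["w2"],(151.4,114),True),ray(W["w3"],(325,108.5),True),ray(W["w1"],(140.7,48.6),True)])])
E
python3 m.py; python3 - <<'E'
from h import *
import pickle
from plant import r
S=r.get_calibration("scene");D=r.get_calibration("side")
# yellow blob extremes for bar in scene & side
for X in ([0,0,0],):pass
print("bar pts in scene/side; compare blobs (scene 381..435, side 232..250)")
exec(open("m.py").read().split("H=")[0])
for p in(L,Rr):print(proj(S,p).round(1),proj(D,p).round(1))
E
```

```text
bar top [467.5, 280.9, 144.7] [501.4, 165.1, 144.7] len 120.7 mid [484.4, 223.0, 144.7] dir deg 106.3
hub [[561.5, 37.7, 40.0], [552.5, 2.1, 40.0], [516.0, 10.9, 40.0], [524.9, 49.1, 40.0]] [np.float64(38.3), np.float64(36.7), np.float64(37.5), np.float64(39.2)] [538.8, 25.0, 40.0]
arms [586.6, 14.0, 20.0] [491.6, 36.8, 20.0] 97.7 [539.1, 25.4, 20.0] -13.5
plate [[652.0, -97.9, 12.0], [581.3, -388.2, 12.0], [438.5, -355.2, 12.0], [509.4, -63.7, 12.0]] [np.float64(146.7), np.float64(298.8), np.float64(146.5), np.float64(299.9)] [545.3, -226.3, 12.0]
stand y deg 76.3
slot [557.1, -177.7, 12.0] spindle [518.1, -338.0, 12.0]
cone top [516.6, -332.5, 86.0]
flange [[540.0, -313.9, 46.0], [540.9, -359.9, 46.0], [495.3, -360.8, 46.0]] 46.048628340425026 45.610418471085424 [517.7, -337.3, 46.0]
cross-view: handle w1/w2/w3 [[539.1, 25.4, 27.2], np.float64(1.0799232478644214)]
bar pts in scene/side; compare blobs (scene 381..435, side 232..250)
bar top [467.5, 280.9, 144.7] [501.4, 165.1, 144.7] len 120.7 mid [484.4, 223.0, 144.7] dir deg 106.3
[434.8 209.7] [232.5 280.6]
[383.5 201.2] [251.4 244.4]
```

Measured points agree across the views (bar length 120.7, plate 299×147, flange 46, hub 38). Turning to the rack's yaw while descending.

send_rows --pt "0 0 0.017 -0.236 0" --pt "0 0 0.017 -0.236 0" --pt "0 0 0.017 -0.236 0" --pt "0 0 0.017 -0.236 0" --pt "0 0 0.017 -0.236 0" --force 20

```text
time_s: 3.13
ee_pos: [449.0, 89.7, 328.2]
tcp_rot: [2.992, 0.958, -0.0]
wrist_force: [-0.3, 0.4, -0.2]
opening: 42.5
finger_force: 0.0
```

send_rows --pt "0 0 0.017 -0.236 0" --pt "0 0 0.017 -0.236 0" --pt "0 0 0.017 -0.236 0" --pt "0 0 0.017 -0.236 0" --pt "0 0 0.017 -0.236 0"

```text
time_s: 3.55
ee_pos: [449.0, 89.6, 277.2]
tcp_rot: [2.559, 1.822, -0.001]
wrist_force: [-0.0, 0.3, 0.2]
opening: 42.7
finger_force: 0.0
```

send_rows --pt "0 0 0.017 -0.236 -0.15" --pt "0 0 0.017 -0.236 -0.15" --pt "0 0 0.017 -0.236 -0.15" --pt "0 0 0.017 -0.236 -0.15" --pt "0 0 0.017 -0.236 -0.15"

```text
time_s: 3.97
ee_pos: [449.0, 89.7, 226.2]
tcp_rot: [1.884, 2.514, -0.001]
wrist_force: [0.1, 0.7, -0.2]
opening: 36.5
finger_force: 0.0
```

send_rows --pt "0.048 0.031 0 0 -0.15" --pt "0.048 0.031 0 0 -0.15" --pt "0.048 0.031 0 0 -0.15" --pt "0.048 0.031 0 0 -0.15" --pt "0 0 0 0 -0.15"

```text
time_s: 4.38
ee_pos: [489.7, 225.0, 226.3]
tcp_rot: [-1.887, -2.511, -0.001]
wrist_force: [0.0, -0.0, -0.9]
opening: 36.1
finger_force: 0.0
```

```bash
cat > go.py <<'E'
# usage: go.py x y z theta  -> remaining shift in tool axes (mm) and turn (deg)
import sys
from h import *
from plant import r
o=r.observe();M=Ro.from_rotvec(o["tcp_rot"]).as_matrix()
t=np.array(list(map(float,sys.argv[1:4])));th=float(sys.argv[4])
d=M.T@(t-o["ee_pos"]);cur=np.degrees(np.arctan2(M[1,0],M[0,0]))
dz=-(th-cur)
print("t",o["time_s"],"ee",o["ee_pos"].round(1),"theta",cur.round(2),"open",np.round(o["opening"],1),"F",np.round(o["wrist_force"],1),"ff",np.round(o["finger_force"],1))
print("shift mm",d.round(1),"shares",(d/600).round(4),"turn deg",round(dz,2),"share",round(dz/30,3))
E
python3 go.py 487.2 223.8 144 106.3; python3 snap.py w4
```

```text
t 4.3833 ee [489.7 225.  226.3] theta 106.16 open 36.1 F [ 0.  -0.  -0.9] ff 0.0
shift mm [-0.5 -2.7 82.3] shares [-0.0008 -0.0046  0.1372] turn deg -0.14 share -0.005
[489.7 225.  226.3] [-1.8869e+00 -2.5114e+00 -1.4000e-03] 4.3833
yellow [279.2, 227.3] [267, 133, 22, 169, 2656] [[267, 133], [288, 133], [288, 301], [267, 301]]
yellow [305.6, 151.6] [300, 141, 12, 23, 169] [[300, 163], [300, 141], [311, 141], [311, 163]]
red [539.0, 142.0] [530, 133, 18, 19, 225] [[528, 140], [537, 131], [550, 144], [541, 153]]
red [268.3, 336.0] [239, 324, 55, 25, 821] [[237, 338], [243, 317], [296, 331], [291, 352]]
```

```bash
python3 - <<'E'
from h import *
import pickle
c=pickle.load(open("w4.pkl","rb"))
xr=np.array([.960,.281]);yr=np.array([-.281,.960])
for p in[(266.5,217),(278,132.5),(278,301.5)]:
    X=onz(ray(c,p,True),143.5);print(X.round(1),(X[:2]@xr).round(1),(X[:2]@yr).round(1))
B=np.array([487.2,223.8]);print(B@xr,B@yr)
E
```

```text
[479.7 226.1 143.5] 524.1 82.3
[471.5 282.9 143.5] 532.1 139.1
[505.6 164.6 143.5] 531.6 16.0
530.5998 77.9448
```

send_rows --pt "-0.001 -0.0035 0.03 0 -0.15" --pt "0 0 0.03 0 -0.15" --pt "0 0 0.03 0 -0.15" --pt "0 0 0.03 0 -0.15" --pt "0 0 0.017 0 -0.15"

```text
time_s: 4.85
ee_pos: [486.3, 219.3, 142.8]
tcp_rot: [-1.891, -2.507, 0.004]
wrist_force: [0.3, 0.2, -0.9]
opening: 36.2
finger_force: 0.0
```

send_rows --pt "0 0 0 0 -0.15" --pt "0 0 0 0 -0.8" --pt "0 0 0 0 -0.8" --pt "0 0 0 0 -0.8" --pt "0 0 0 0 -0.8"

```text
time_s: 5.27
ee_pos: [487.8, 221.5, 145.8]
tcp_rot: [1.887, 2.508, 0.004]
wrist_force: [4.1, -1.7, 2.4]
opening: 13.6
finger_force: 20.0
```

```bash
python3 go.py 486.8 223.8 144 106.3
```

```text
t 5.2667 ee [487.8 221.5 145.8] theta 106.1 open 13.6 F [ 4.1 -1.7  2.4] ff 20.0
shift mm [ 2.4 -0.3  1.8] shares [ 0.0041 -0.0005  0.003 ] turn deg -0.2 share -0.007
```

send_rows --pt "0 -0.0085 -0.018 0 -1" --pt "0 -0.0085 -0.018 0 -1" --pt "0 -0.0085 -0.018 0 -1" --pt "0 -0.0085 -0.018 0 -1" --pt "0 -0.0085 -0.018 0 -1"

```text
time_s: 5.68
ee_pos: [461.4, 214.7, 199.5]
tcp_rot: [-1.888, -2.511, 0.0]
wrist_force: [1.8, 0.4, -1.9]
opening: 13.3
finger_force: 19.9
```

```bash
python3 go.py 486.8 223.8 144 106.3; python3 snap.py w5
```

```text
t 5.6833 ee [461.4 214.7 199.5] theta 106.12 open 13.3 F [ 1.8  0.4 -1.9] ff 19.9
shift mm [ 1.7 27.  55.5] shares [0.0029 0.0449 0.0925] turn deg -0.18 share -0.006
[461.4 214.7 199.5] [-1.8879e+00 -2.5107e+00  3.0000e-04] 5.6833
yellow [281.1, 248.7] [263, 131, 35, 217, 5458] [[263, 347], [263, 131], [297, 131], [297, 347]]
yellow [322.0, 158.3] [314, 143, 16, 33, 404] [[314, 143], [329, 143], [329, 175], [314, 175]]
```

send_rows --pt "0 -0.0085 -0.018 0 -1" --pt "0 -0.0085 -0.018 0 -1" --pt "0 -0.0085 -0.018 0 -1" --pt "0 -0.004 -0.02 0 -1" --pt "0 -0.004 -0.02 0 -1"

```text
time_s: 6.15
ee_pos: [442.0, 209.0, 256.0]
tcp_rot: [-1.888, -2.511, 0.001]
wrist_force: [0.3, 0.1, -2.4]
opening: 9.3
finger_force: 21.5
```

send_rows --pt "0 0 -0.03 0 -1" --pt "0 0 -0.03 0 -1" --pt "0 0 -0.03 0 -1" --pt "0 0 0 0 -1" --pt "0 0 0 0 -1"

```text
time_s: 6.57
ee_pos: [442.5, 209.1, 309.2]
tcp_rot: [1.888, 2.51, 0.001]
wrist_force: [-0.5, -0.0, -2.9]
opening: 9.1
finger_force: 21.5
```

```bash
python3 go.py 486.8 223.8 144 106.3; python3 snap.py w6; python3 - <<'E'
from h import *
from plant import r
a=r.read_camera("side");b=r.read_camera("scene");cv2.imwrite("pics/side1.png",a);cv2.imwrite("pics/scene1.png",b)
X=r.observe()["ee_pos"]; pa=proj(r.get_calibration("side"),X-[0,0,50]).astype(int);pb=proj(r.get_calibration("scene"),X-[0,0,50]).astype(int);print(pa,pb)
def cr(im,p):
    x,y=max(p[0]-66,0),max(p[1]-75,0);print(x,y);return cv2.resize(im[y:y+150,x:x+133],(532,600),interpolation=cv2.INTER_CUBIC)[:, :400] if 0 else cv2.resize(im[y:y+150,x:x+100],(400,600),interpolation=cv2.INTER_CUBIC)
cv2.imwrite("pics/c6.png",np.hstack([cr(a,pa+[16,0]),cr(b,pb+[16,0])]))
E
```

```text
t 6.5667 ee [442.5 209.1 309.2] theta 106.11 open 9.1 F [-0.5 -0.  -2.9] ff 21.5
shift mm [  1.8  46.5 165.2] shares [0.0031 0.0774 0.2754] turn deg -0.19 share -0.006
[442.5 209.1 309.2] [1.8879e+00 2.5104e+00 9.0000e-04] 6.5667
yellow [279.9, 281.2] [269, 219, 23, 130, 2595] [[269, 348], [269, 219], [291, 219], [291, 348]]
red [524.1, 138.4] [517, 131, 15, 16, 150] [[515, 137], [523, 130], [533, 140], [526, 148]]
[260 220] [417 155]
210 145
367 80
```

View pics/c6.png

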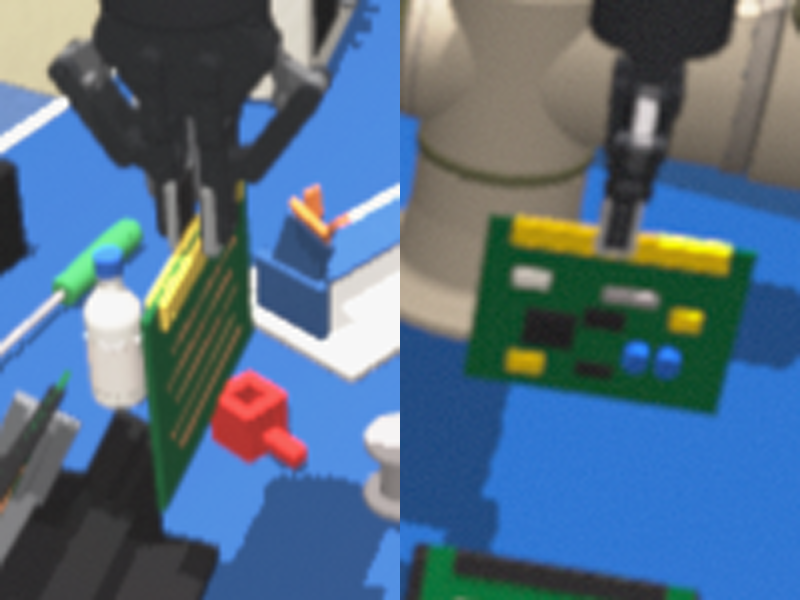

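```bash
python3 - <<'E'
from h import *
from plant import r
S,D=r.get_calibration("scene"),r.get_calibration("side")
P={}
for n,a,b in[("b+",(446,183),(250.75,272)),("t+",(456.25,143.25),(245.75,223)),("b-",(383.75,173.75),(272.5,228.75)),("t-",(389,133.25),(270.5,191))]:
    P[n],e=tri([ray(S,a),ray(D,b)]);print(n,P[n].round(1),e.round(1))
y=P["b+"]-P["b-"]+P["t+"]-P["t-"];y/=np.linalg.norm(y);z=P["t+"]-P["b+"]+P["t-"]-P["b-"];z/=np.linalg.norm(z)
print("y",y.round(3),"z",z.round(3),"mid bottom",((P["b+"]+P["b-"])/2).round(1),"mid top",((P["t+"]+P["t-"])/2).round(1))
E
```

```text
b+ [417.5 282.8 192.9] 0.4
t+ [421.6 282.4 303.7] 1.3
b- [457.6 141.6 190.6] 0.9
t- [455.7 141.1 293.7] 7.3
y [-0.254  0.966  0.042] z [ 0.01  -0.004  1.   ] mid bottom [437.5 212.2 191.7] mid top [438.6 211.8 298.7]
```

The crops show the board upright in the grip, bottom edge at about z=192, facing as in the rack, clear of it. Now turn to the stand's yaw.

```bash
python3 - <<'E'
from h import *
import pickle
c=pickle.load(open("w6.pkl","rb"));T=np.array([442.5,209.1]);th=np.radians(106.1);tx=np.array([np.cos(th),np.sin(th)]);ty=np.array([np.sin(th),-np.cos(th)])
for z in(300,304,308):
    X=onz(ray(c,(280,218.5),True),z)[:2]-T;print(z,X@tx-60,X@ty)
E
```

```text
300 -35.45266707643453 -0.06815640911650402
304 -34.26736945145696 -0.07475862077400643
308 -33.08207182647939 -0.08136083243145466
```

send_rows --pt "0 0 0 0.198 -1" --pt "0 0 0 0.198 -1" --pt "0 0 0 0.198 -1" --pt "0 0 0 0.198 -1" --pt "0 0 0 0.198 -1" --force 30

```text
time_s: 7.13
ee_pos: [442.5, 209.1, 307.8]
tcp_rot: [-2.473, -1.936, 0.003]
wrist_force: [0.1, 0.2, -1.5]
opening: 8.6
finger_force: 33.8
```

```bash
python3 go.py 523.4 -171.6 309 76.3
```

```text
t 7.1333 ee [442.5 209.1 307.8] theta 76.12 open 8.6 F [ 0.1  0.2 -1.5] ff 33.8
shift mm [-350.1  169.9   -1.2] shares [-0.5836  0.2832 -0.002 ] turn deg -0.18 share -0.006
```

```bash
python3 - <<'E'
from h import *
from plant import r
import pickle
im=r.read_camera("wrist");c=r.get_calibration("wrist");o=r.observe();M=Ro.from_rotvec(o["tcp_rot"]).as_matrix()
hsv=cv2.cvtColor(im,cv2.COLOR_BGR2HSV)
for y in list(range(100,160,4))+list(range(200,232,4)): print(y,hsv[y,274].tolist(),hsv[y,285].tolist())
for n in(60,75): 
  for zo in (0,-6):print(n,zo,proj(c,o["ee_pos"]+M@np.array([n,0,-zo]),True))
E
```

```text
100 [64, 27, 132] [70, 90, 165]
104 [71, 27, 134] [70, 86, 167]
108 [77, 18, 125] [71, 111, 158]
112 [68, 16, 126] [72, 123, 154]
116 [57, 20, 125] [71, 115, 157]
120 [86, 58, 97] [71, 95, 164]
124 [104, 171, 194] [70, 96, 165]
128 [106, 143, 202] [71, 93, 167]
132 [29, 140, 246] [35, 121, 225]
136 [30, 111, 255] [30, 114, 255]
140 [30, 113, 255] [30, 119, 255]
144 [30, 112, 255] [30, 114, 255]
148 [30, 115, 255] [30, 117, 255]
152 [30, 111, 255] [30, 118, 255]
156 [30, 113, 255] [30, 116, 255]
200 [30, 118, 255] [30, 125, 255]
204 [30, 118, 255] [30, 125, 255]
208 [30, 119, 255] [30, 123, 255]
212 [30, 121, 255] [30, 126, 255]
216 [30, 120, 255] [30, 125, 255]
220 [30, 120, 255] [27, 147, 248]
224 [25, 159, 239] [26, 159, 238]
228 [25, 159, 239] [25, 164, 238]
60 0 [280.56858515 138.54870436]
60 -6 [280.53037001 137.94412072]
75 0 [280.57808893 100.87219127]
75 -6 [280.53915883 101.93424551]
```

send_rows --pt "-0.02 0.01 0 0 -1" --pt "-0.042 0.02 0 0 -1" --pt "-0.042 0.02 0 0 -1" --pt "-0.042 0.02 0 0 -1" --pt "-0.042 0.02 0 0 -1"

```text
time_s: 7.6
ee_pos: [468.5, 85.6, 308.1]
tcp_rot: [-2.465, -1.946, 0.002]
wrist_force: [0.3, 0.5, -2.5]
opening: 9.1
finger_force: 33.8
```

send_rows --pt "-0.042 0.02 0 0 -1" --pt "-0.042 0.02 0 0 -1" --pt "-0.042 0.02 0 0 -1" --pt "-0.042 0.02 0 0 -1" --pt "-0.042 0.02 0 0 -1"

```text
time_s: 8.02
ee_pos: [497.3, -51.1, 308.1]
tcp_rot: [-2.465, -1.945, 0.001]
wrist_force: [0.5, 0.2, -2.4]
opening: 9.1
finger_force: 33.8
```

send_rows --pt "-0.042 0.02 0 0 -1" --pt "-0.042 0.02 0 0 -1" --pt "-0.042 0.02 0 0 -1" --pt "-0.04 0.02 0 0 -1" --pt "-0.02 0.01 0 -0.006 -1"

```text
time_s: 8.43
ee_pos: [523.7, -173.5, 307.6]
tcp_rot: [-2.464, -1.946, 0.002]
wrist_force: [0.4, -0.1, -3.0]
opening: 8.6
finger_force: 33.8
```

```bash
python3 go.py 523.3 -172.2 262 76.3;python3 - <<'E'
from h import *
from plant import r
a=r.read_camera("side");b=r.read_camera("scene")
X=r.observe()["ee_pos"]; pa=proj(r.get_calibration("side"),X-[0,0,110]).astype(int);pb=proj(r.get_calibration("scene"),X-[0,0,110]).astype(int)
def cr(im,p):
    x,y=max(p[0]-50,0),max(p[1]-75,0);print(x,y);return cv2.resize(im[y:y+150,x:x+100],(400,600),interpolation=cv2.INTER_CUBIC)
cv2.imwrite("pics/c7.png",np.hstack([cr(a,pa),cr(b,pb)]))
E
```

```text
t 8.4333 ee [ 523.7 -173.5  307.6] theta 76.6 open 8.6 F [ 0.4 -0.1 -3. ] ff 33.8
shift mm [ 1.2 -0.6 45.6] shares [ 0.002 -0.001  0.076] turn deg 0.3 share 0.01
262 87
210 72
```

View pics/c7.png

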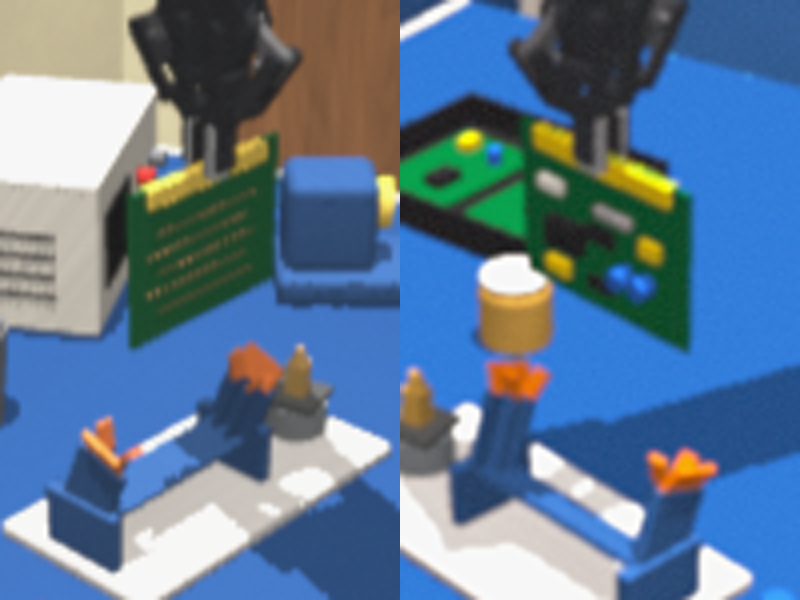

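```bash
python3 - <<'E'
from h import *
from plant import r
S,D=r.get_calibration("scene"),r.get_calibration("side")
f=lambda s,d:tri([ray(S,((s[0]-400)/4+210,s[1]/4+72)),ray(D,(d[0]/4+262,d[1]/4+87))])
P={}
for n,s,d in[("b+",(690,350),(130,348)),("b-",(526,268),(277,265)),("m+",(682,470),(108,445)),("m-",(517,380),(255,368)),("sp tip",(415,372),(302,348))]:
    P[n],e=f(s,d);print(n,P[n].round(1),e.round(1))
ys=np.array([.237,.9715,0]);xs=np.array([.9715,-.237,0]);sl=np.array([557.1,-177.7,50])
for n in P:
    v=P[n]-sl;print(n,"X",(v@xs).round(1),"Y",(v@ys).round(1),"Z",v[2].round(1))
E
```

```text
b+ [538.3 -97.9 192.2] 1.2
b- [ 503.2 -249.2  193.9] 3.6
m+ [553.4 -92.9 112.3] 0.5
m- [ 515.1 -249.6  108.1] 0.1
sp tip [ 514.8 -339.1   83.8] 0.4
b+ X -37.2 Y 73.1 Z 142.2
b- X -35.4 Y -82.3 Z 143.9
m+ X -23.6 Y 81.5 Z 62.3
m- X -23.8 Y -79.8 Z 58.1
sp tip X -2.8 Y -166.8 Z 33.8
```

Side/scene crops: board upright above the stand, bottom corners and mouths triangulated; Y offset within about 2 mm. Lowering the bottom edge into the flare.

send_rows --pt "0.004 0.017 0.02 0.01 -1" --pt "0 0 0.03 0 -1" --pt "0 0 0.03 0 -1" --pt "0 0 0.03 0 -1" --pt "0 0 0.02 0 -1" --force 20

```text
time_s: 8.95
ee_pos: [533.6, -169.2, 228.9]
tcp_rot: [-2.466, -1.942, 0.001]
wrist_force: [-1.0, -0.6, -2.0]
opening: 8.7
finger_force: 33.8
```

send_rows --pt "0 0 0.005 0 -1" --pt "0 0 0 0 -1"

```text
time_s: 9.12
ee_pos: [533.9, -169.8, 227.3]
tcp_rot: [-2.468, -1.941, 0.001]
wrist_force: [0.4, 0.7, -1.3]
opening: 9.1
finger_force: 33.8
```

```bash
python3 go.py 534.2 -173.7 225.5 76.3
```

```text
t 9.1167 ee [ 533.9 -169.8  227.3] theta 76.38 open 9.1 F [ 0.4  0.7 -1.3] ff 33.8
shift mm [-3.7  1.2  1.8] shares [-0.0061  0.002   0.0029] turn deg 0.08 share 0.003
```

send_rows --pt "-0.006 0.002 0.006 0 -1" --pt "0 0 0.006 0 -1" --pt "0 0 0 0 -1" --pt "0 -0.0095 0.006 0 -1" --pt "0 -0.0095 0.007 0 -1"

```text
time_s: 9.53
ee_pos: [524.6, -172.6, 214.9]
tcp_rot: [2.466, 1.937, 0.005]
wrist_force: [2.9, -1.2, 11.9]
opening: 8.8
finger_force: 40.6
```

```bash
python3 go.py 506.6 -167 202 76.3
```

```text
t 9.5333 ee [ 524.6 -172.6  214.9] theta 76.29 open 8.8 F [ 2.9 -1.2 11.9] ff 40.6
shift mm [  1.2 -19.   12.8] shares [ 0.002  -0.0316  0.0213] turn deg -0.01 share -0.0
```

send_rows --pt "0 -0.009 0 0 -1" --pt "0 -0.009 0.002 0 -1" --pt "0 -0.009 0.003 0 -1" --pt "0 0 0 0 -1"

```text
time_s: 9.87
ee_pos: [508.3, -168.7, 212.5]
tcp_rot: [2.466, 1.936, 0.004]
wrist_force: [1.1, -0.4, 11.4]
opening: 9.0
finger_force: 54.6
```

```bash
python3 go.py 506.6 -167 202 76.3
```

```text
t 9.8667 ee [ 508.3 -168.7  212.5] theta 76.28 open 9.0 F [ 1.1 -0.4 11.4] ff 54.6
shift mm [ 1.2 -2.1 10.5] shares [ 0.002  -0.0035  0.0175] turn deg -0.02 share -0.001
```

```bash
python3 - <<'E'
from h import *
from plant import r
a=r.read_camera("side");b=r.read_camera("scene")
X=r.observe()["ee_pos"]; pa=proj(r.get_calibration("side"),X-[0,0,90]).astype(int);pb=proj(r.get_calibration("scene"),X-[0,0,90]).astype(int)
def cr(im,p):
    x,y=max(p[0]-40,0),max(p[1]-60,0);print(x,y);return cv2.resize(im[y:y+120,x:x+80],(400,600),interpolation=cv2.INTER_CUBIC)
cv2.imwrite("pics/c8.png",np.hstack([cr(a,pa),cr(b,pb)]))
E
```

```text
275 127
225 110
```

View pics/c8.png

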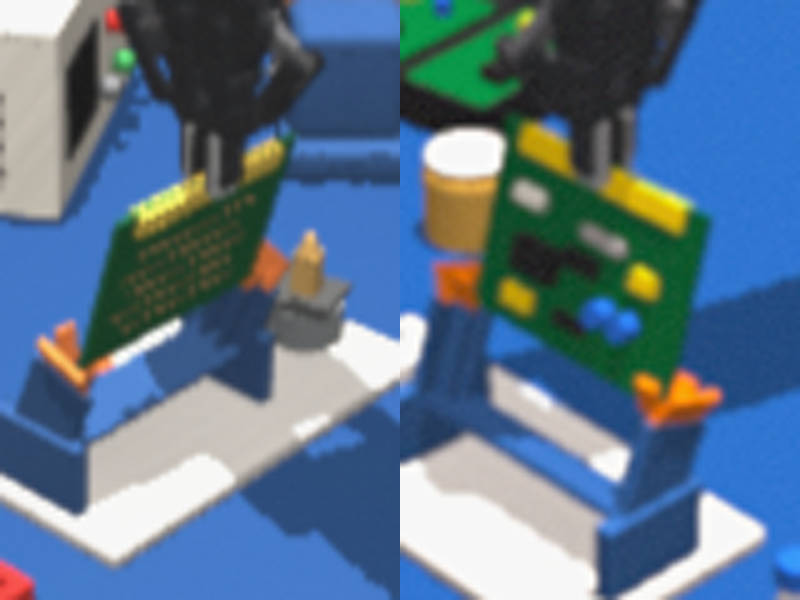

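Crops: the board now leans ~20° with its bottom edge in both orange mouths. Sliding down along the slot.

send_rows --pt "0 0.002 0.008 0 -1" --pt "0 0.003 0.008 0 -1" --pt "0 0 0 0 -1"

```text
time_s: 10.22
ee_pos: [511.2, -169.2, 200.5]
tcp_rot: [2.469, 1.939, 0.002]
wrist_force: [5.0, -2.1, 0.3]
opening: 9.1
finger_force: 55.7
```

```bash
python3 go.py 506.6 -167 202 76.3
```

```text
t 10.2167 ee [ 511.2 -169.2  200.5] theta 76.28 open 9.1 F [ 5.  -2.1  0.3] ff 55.7
shift mm [ 1.  -5.  -1.5] shares [ 0.0017 -0.0083 -0.0026] turn deg -0.02 share -0.001
```

send_rows --pt "0 0.002 0.0125 0 -1" --pt "0 0.004 0.0125 0 -1" --pt "0 0.0045 0.0125 0 -1" --pt "0 0.0045 0.0125 0 -1" --pt "0 0 0 0 -1"

```text
time_s: 10.63
ee_pos: [519.4, -171.0, 168.3]
tcp_rot: [-2.47, -1.939, 0.001]
wrist_force: [6.0, -2.2, -2.3]
opening: 9.1
finger_force: 56.6
```

```bash
python3 go.py 523 -171 160.5 76.3
```

```text
t 10.6333 ee [ 519.4 -171.   168.3] theta 76.28 open 9.1 F [ 6.  -2.2 -2.3] ff 56.6
shift mm [0.8 3.6 7.8] shares [0.0014 0.0059 0.013 ] turn deg -0.02 share -0.001
```

send_rows --pt "0 0.0024 0.006 0 -1" --pt "0 0.0024 0.006 0 -1" --pt "0 0.0017 0.005 0 -1" --pt "0 0 0 0 -1"

```text
time_s: 10.97
ee_pos: [523.4, -172.1, 160.7]
tcp_rot: [2.47, 1.94, 0.0]
wrist_force: [0.9, 0.0, 10.2]
opening: 8.9
finger_force: 56.7
```

```bash
python3 go.py 523 -171 157 76.3
```

```text
t 10.9667 ee [ 523.4 -172.1  160.7] theta 76.29 open 8.9 F [ 0.9  0.  10.2] ff 56.7
shift mm [ 0.9 -0.7  3.7] shares [ 0.0016 -0.0011  0.0061] turn deg -0.01 share -0.0
```

send_rows --pt "0 0.001 0.004 0 -1" --pt "0 0.001 0.004 0 -1" --pt "0 0 0 0 -1"

```text
time_s: 11.22
ee_pos: [525.6, -172.6, 161.0]
tcp_rot: [2.465, 1.937, 0.004]
wrist_force: [-9.7, 6.1, 46.5]
opening: 9.4
finger_force: 59.6
```

```bash
python3 go.py 523 -171 157 76.3; python3 - <<'E'
from h import *
from plant import r
S,D=r.get_calibration("scene"),r.get_calibration("side")
cv2.imwrite("pics/sc9.png",r.read_camera("scene"));cv2.imwrite("pics/sd9.png",r.read_camera("side"))
E
```

```text
t 11.2167 ee [ 525.6 -172.6  161. ] theta 76.32 open 9.4 F [-9.7  6.1 46.5] ff 59.6
shift mm [ 1.  -2.9  4. ] shares [ 0.0016 -0.0048  0.0066] turn deg 0.02 share 0.001
```

send_rows --pt "0 -0.003 -0.005 0 -1" --pt "0 0 0 0 -1"

```text
time_s: 11.48
ee_pos: [522.9, -171.9, 160.4]
tcp_rot: [2.469, 1.939, 0.001]
wrist_force: [-2.0, 2.2, 20.4]
opening: 9.0
finger_force: 59.2
```

```bash
python3 go.py 523 -171 160.5 76.3; cat > chk.py <<'E'
from h import *
from plant import r
ys=np.array([.237,.9715,0]);xs=np.array([.9715,-.237,0]);sl=np.array([557.1,-177.7,50]);s=-.342*xs+np.array([0,0,.94])
n=.94*xs+np.array([0,0,.342])
for c in("scene","side"):
    im=r.read_camera(c);C=r.get_calibration(c)
    sg=1 if c=="scene" else -1   # visible bar face
    for b in blobs(im,"yellow",10):
        p=proj(C,sl+103*s)
        if np.hypot(*(np.array(b[0])-p))<40: print(c,b[0],b[1])
    for l in(0,10):
        q=np.array([proj(C,sl+(l+a)*s+e*60*ys+sg*5*n) for a in(96,110) for e in(1,-1)]);print(c,"l",l,"x",q[:,0].min().round(1),q[:,0].max().round(1),"y",q[:,1].min().round(1),q[:,1].max().round(1),"ctr",q.mean(0).round(1))
E
python3 chk.py
```

```text
t 11.4833 ee [ 522.9 -171.9  160.4] theta 76.31 open 9.0 F [-2.   2.2 20.4] ff 59.2
shift mm [ 0.9 -0.1 -0.1] shares [ 0.0015 -0.0001 -0.0002] turn deg 0.01 share 0.0
scene [249.7, 158.3] [245, 154, 10, 10, 61]
scene [269.4, 169.3] [261, 163, 17, 13, 104]
scene [268.7, 185.1] [266, 182, 7, 7, 35]
scene [243.2, 187.3] [240, 185, 7, 6, 30]
scene l 0 x 245.0 277.6 y 153.7 176.1 ctr [261.2 164.8]
scene l 10 x 245.8 278.6 y 150.2 172.5 ctr [262.2 161.3]
side [322.2, 173.5] [319, 171, 7, 6, 21]
side [305.1, 182.5] [298, 177, 14, 12, 44]
side l 0 x 298.0 327.0 y 170.6 189.0 ctr [312.4 179.8]
side l 10 x 298.9 328.0 y 168.1 186.5 ctr [313.4 177.3]
```

Yellow bar matches the seated model (rows 154–176) in the scene view. Release and retreat.

send_rows --pt "0 0 -0.002 0 -0.5" --pt "0 0 0 0 -0.2" --pt "0 0 0 0 -0.1" --pt "0 0 0 0 -0.1"

```text
time_s: 11.92
ee_pos: [521.9, -171.5, 158.6]
tcp_rot: [-2.469, -1.939, 0.002]
wrist_force: [-0.4, 0.4, 0.4]
opening: 38.1
finger_force: 0.0
```

send_rows --pt "0 0 -0.02 0 -0.1" --pt "0 0 -0.04 0 -0.1" --pt "0 0 -0.05 0 -0.1" --pt "0 0 -0.05 0 -0.1" --pt "0 0 0 0 0.6"

```text
time_s: 12.33
ee_pos: [523.8, -172.5, 260.7]
tcp_rot: [2.465, 1.936, 0.004]
wrist_force: [-0.4, -0.6, 0.9]
opening: 49.0
finger_force: 0.0
```

```bash
python3 chk.py; python3 go.py 539 25.3 260 -13.6; python3 snap.py w9
```

```text
scene [262.5, 164.9] [246, 154, 33, 22, 208]
scene [269.0, 185.0] [266, 182, 8, 7, 36]
scene [243.5, 187.3] [241, 184, 6, 7, 31]
scene l 0 x 245.0 277.6 y 153.7 176.1 ctr [261.2 164.8]
scene l 10 x 245.8 278.6 y 150.2 172.5 ctr [262.2 161.3]
side [313.8, 179.2] [299, 171, 28, 19, 90]
side l 0 x 298.0 327.0 y 170.6 189.0 ctr [312.4 179.8]
side l 10 x 298.9 328.0 y 168.1 186.5 ctr [313.4 177.3]
t 12.4333 ee [ 522.5 -171.8  255.6] theta 76.29 open 63.6 F [-0.   0.5 -0.9] ff 0.0
shift mm [195.4 -30.7  -4.5] shares [ 0.3257 -0.0512 -0.0075] turn deg 89.89 share 2.996
[ 522.5 -171.8  255.6] [2.4705 1.9402 0.    ] 12.4333
yellow [276.8, 203.5] [269, 129, 17, 155, 2491] [[269, 129], [285, 129], [285, 283], [269, 283]]
yellow [297.7, 145.7] [294, 136, 9, 21, 171] [[294, 136], [302, 136], [302, 156], [294, 156]]
red [253.4, 14.1] [211, 0, 86, 26, 1171] [[211, 0], [296, 0], [296, 25], [211, 25]]
orange [295.6, 98.8] [273, 88, 45, 26, 628] [[273, 92], [316, 88], [318, 112], [275, 116]]
orange [308.6, 279.7] [306, 274, 7, 12, 71] [[306, 285], [306, 274], [312, 274], [312, 285]]
orange [296.3, 295.1] [282, 292, 27, 7, 62] [[282, 294], [282, 291], [308, 296], [308, 299]]
```

send_rows --pt "0.054 -0.0085 0 0 0.8" --pt "0.054 -0.0085 0 0 0.8" --pt "0.054 -0.0085 0 0 0.8" --pt "0.054 -0.0085 0 0 0.8" --pt "0.054 -0.0085 0 0 0.8"

```text
time_s: 12.9
ee_pos: [535.5, -6.7, 253.7]
tcp_rot: [-2.469, -1.938, 0.004]
wrist_force: [1.2, 1.1, -0.4]
opening: 76.5
finger_force: 0.0
```

send_rows --pt "0.054 -0.0085 0 0 0.8" --pt "0 0 0.0096 0.2305 0.8" --pt "0 0 0.0096 0.2305 0.8" --pt "0 0 0.0096 0.2305 0.8" --pt "0 0 0.0096 0.2305 0.8"

```text
time_s: 13.32
ee_pos: [538.2, 24.6, 230.3]
tcp_rot: [-2.865, -1.285, 0.005]
wrist_force: [-0.1, 1.4, -0.2]
opening: 76.6
finger_force: 0.0
```

send_rows --pt "0 0 0.0096 0.2305 0.8" --pt "0 0 0.0096 0.2305 0.8" --pt "0 0 0.0096 0.2305 0.8" --pt "0 0 0.0096 0.2305 0.8" --pt "0 0 0.0096 0.2305 0.8"

```text
time_s: 13.73
ee_pos: [538.1, 24.4, 201.5]
tcp_rot: [-3.118, -0.375, 0.006]
wrist_force: [-0.1, 0.1, 0.2]
opening: 77.1
finger_force: 0.0
```

send_rows --pt "0 0 0.0096 0.2305 0.8" --pt "0 0 0.0096 0.2305 0.8" --pt "0 0 0.0096 0.2305 0.8" --pt "0 0 0.0096 0.2305 0.8" --pt "0 0 0 0 0.8"

```text
time_s: 14.15
ee_pos: [537.7, 24.5, 177.9]
tcp_rot: [-3.118, 0.379, 0.008]
wrist_force: [-0.1, 0.2, -0.2]
opening: 76.5
finger_force: 0.0
```

```bash
python3 go.py 539 25.3 25 -13.6; python3 snap.py w10; python3 - <<'E'
from h import *
import pickle
c=pickle.load(open("w10.pkl","rb"));im=cv2.imread("pics/w10.png");h=cv2.cvtColor(im,cv2.COLOR_BGR2HSV)
m=cv2.inRange(h,np.array((0,120,60)),np.array((8,255,255)))|cv2.inRange(h,np.array((172,120,60)),np.array((180,255,255)))
ps=np.argwhere(m)[:,::-1]
print(len(ps),ps.min(0),ps.max(0))
# arms: points mapped to z=20 ; end-to-end rect
X=np.array([onz(ray(c,p,True),20)[:2] for p in ps]).astype(np.float32)
print(cv2.minAreaRect(X))
X=np.array([onz(ray(c,p,True),40)[:2] for p in ps]).astype(np.float32)
print(cv2.minAreaRect(X))
E
```

```text
t 14.15 ee [537.7  24.5 177.9] theta -13.86 open 76.5 F [-0.1  0.2 -0.2] ff 0.0
shift mm [  1.9  -1.2 152.9] shares [ 0.0032 -0.002   0.2549] turn deg -0.26 share -0.009
[537.7  24.5 177.9] [-3.1184  0.3789  0.0084] 14.15
yellow [488.4, 161.2] [476, 154, 26, 15, 271] [[475, 166], [477, 154], [502, 156], [500, 169]]
yellow [529.2, 197.1] [497, 186, 63, 24, 1219] [[497, 186], [559, 186], [559, 209], [497, 209]]
red [278.4, 195.5] [256, 140, 45, 105, 2458] [[256, 140], [300, 140], [300, 244], [256, 244]]
orange [445.1, 169.1] [429, 133, 34, 59, 726] [[429, 133], [462, 133], [462, 191], [429, 191]]
orange [464.3, 146.0] [460, 142, 10, 9, 79] [[460, 142], [469, 142], [469, 150], [460, 150]]
2754 [256 134] [454 245]
((553.0867919921875, -48.04407501220703), (92.71823120117188, 204.7100067138672), 10.206196784973145)
((556.45947265625, -44.07551574707031), (86.2545166015625, 190.43890380859375), 10.206201553344727)
```

```bash
python3 - <<'E'
from h import *
import pickle
c=pickle.load(open("w10.pkl","rb"))
a,b=[onz(ray(c,(278,y),True),20) for y in(139.5,244.5)];print(a,b,np.linalg.norm(a-b),(a+b)/2)
a,b=[onz(ray(c,(x,190),True),40) for x in(255.5,300.5)];print(a,b,np.linalg.norm(a-b),(a+b)/2)
E
```

```text
[588.03218099  13.66983087  20.        ] [493.06333393  37.22280854  20.        ] 97.84592310738628 [540.54775746  25.44631971  20.        ]
[552.5506558   41.81040884  40.        ] [543.49627189   5.15654468  40.        ] 37.75563038179008 [548.02346385  23.48347676  40.        ]
```

send_rows --pt "0.003 -0.0023 0.04 -0.009 0.8" --pt "0 0 0.06 0 0.8" --pt "0 0 0.06 0 0.8" --pt "0 0 0.055 0 0.8" --pt "0 0 0.025 0 0.8"

```text
time_s: 14.62
ee_pos: [538.7, 25.5, 32.4]
tcp_rot: [-3.121, 0.358, 0.01]
wrist_force: [0.2, 0.3, -0.0]
opening: 76.9
finger_force: 0.0
```

```bash
python3 go.py 539.8 25.4 24 -13.6
```

```text
t 14.6167 ee [538.7  25.5  32.4] theta -13.08 open 76.9 F [ 0.2  0.3 -0. ] ff 0.0
shift mm [ 1.2 -0.1  8.4] shares [ 0.002  -0.0002  0.014 ] turn deg 0.52 share 0.017
```

send_rows --pt "0.002 0 0.006 0.017 0.8" --pt "0 0 0 0 -0.5" --pt "0 0 0 0 -0.5" --pt "0 0 0 0 -0.5" --pt "0 0 0 0 -0.5" --force 40

```text
time_s: 15.03
ee_pos: [543.1, 24.8, 34.6]
tcp_rot: [3.119, -0.377, 0.005]
wrist_force: [0.7, -0.0, 5.2]
opening: 37.0
finger_force: 41.3
```

```bash
python3 go.py 539.8 25.4 24 -13.6; python3 - <<'E'
from h import *
from plant import r
im=r.read_camera("wrist");c=r.get_calibration("wrist")
for b in blobs(im,"red",60):
    print(b[0],b[1])
    for y in(b[1][1]-.5,b[1][1]+b[1][3]-.5): print(onz(ray(c,(b[0][0],y),True),20))
E
```

```text
t 15.0333 ee [543.1  24.8  34.6] theta -13.8 open 37.0 F [ 0.7 -0.   5.2] ff 41.3
shift mm [-3.4  0.2 10.6] shares [-0.0057  0.0003  0.0177] turn deg -0.2 share -0.007
[279.9, 265.4] [234, 166, 93, 182, 10840]
[588.86603176  13.58614764  20.        ]
[492.55236723  37.25351142  20.        ]
```

send_rows --pt "0 0 -0.015 0 -1" --pt "0 0 -0.04 0 -1" --pt "0 0 -0.06 0 -1" --pt "0 0 -0.06 0 -1" --pt "0 0 -0.06 0 -1"

```text
time_s: 15.5
ee_pos: [541.6, 25.1, 176.4]
tcp_rot: [-3.119, 0.378, 0.0]
wrist_force: [0.9, -0.4, -1.3]
opening: 37.4
finger_force: 40.4
```

send_rows --pt "0 0 -0.06 0 -1" --pt "0 0 -0.04 0 -1" --pt "0 0.03 -0.02 0 -1" --pt "0 0.05 0 0 -1" --pt "0 0.05 0 0 -1"

```text
time_s: 15.92
ee_pos: [523.1, -51.1, 247.6]
tcp_rot: [3.119, -0.375, 0.003]
wrist_force: [0.4, -0.2, -2.3]
opening: 37.2
finger_force: 40.6
```

send_rows --pt "0 0.05 0 0 -1" --pt "0 0.05 0 0 -1" --pt "0 0.05 0 0 -1" --pt "0 0.05 0 0 -1" --pt "0 0.05 0 0 -1"

```text
time_s: 16.33
ee_pos: [486.8, -197.5, 246.8]
tcp_rot: [3.119, -0.378, 0.0]
wrist_force: [0.4, 0.3, -1.4]
opening: 37.3
finger_force: 40.6
```

send_rows --pt "0 0.05 0 0 -1" --pt "0 0.05 0 0 -1" --pt "0 0.05 0 0 -1" --pt "0 0.05 0 -0.23 -1" --pt "0 0.03 0 -0.23 -1"

```text
time_s: 16.75
ee_pos: [455.3, -333.1, 246.6]
tcp_rot: [3.141, 0.005, -0.0]
wrist_force: [0.0, 0.2, -0.8]
opening: 36.9
finger_force: 40.6
```

```bash
python3 go.py 452 -337.5 230 0; python3 chk.py|head -3
```

```text
t 16.75 ee [ 455.3 -333.1  246.6] theta 0.18 open 36.9 F [ 0.   0.2 -0.8] ff 40.6
shift mm [-3.4  4.4 16.6] shares [-0.0056  0.0073  0.0277] turn deg 0.18 share 0.006
scene [262.4, 164.6] [246, 154, 33, 22, 236]
scene [269.0, 185.0] [266, 182, 8, 7, 36]
scene [243.1, 187.2] [240, 184, 7, 7, 38]
```

```bash
python3 snap.py w11; python3 - <<'E'
from h import *
import pickle
c=pickle.load(open("w11.pkl","rb"));im=cv2.imread("pics/w11.png")
p=proj(c,(517.8,-337.5,60),True);print(p)
x,y=(p-[38,38]).astype(int);print(x,y)
a=cv2.resize(im[y:y+76,x:x+76],(456,456),interpolation=cv2.INTER_CUBIC)
b=cv2.resize(im[220:420,220:335],(344,600),interpolation=cv2.INTER_CUBIC)
o=np.zeros((600,800,3),np.uint8);o[:456,:456]=a;o[:,456:]=b;cv2.imwrite("pics/c11.png",o)
E
```

```text
[ 455.7 -333.   246.2] [ 3.1413e+00 -6.0000e-04 -4.0000e-04] 16.85
yellow [550.6, 107.8] [540, 100, 20, 14, 179] [[540, 105], [559, 100], [562, 110], [543, 115]]
yellow [161.0, 106.2] [151, 102, 19, 10, 100] [[150, 108], [151, 101], [169, 104], [168, 112]]
yellow [62.0, 108.5] [54, 104, 18, 10, 130] [[54, 104], [71, 104], [71, 113], [54, 113]]
yellow [80.4, 137.6] [20, 120, 121, 38, 2024] [[18, 135], [22, 117], [140, 140], [137, 158]]
yellow [524.7, 250.3] [488, 215, 72, 73, 1352] [[485, 223], [495, 212], [564, 277], [554, 288]]
red [279.8, 265.6] [235, 167, 91, 181, 10527] [[235, 167], [325, 167], [325, 347], [235, 347]]
orange [32.0, 101.9] [23, 89, 21, 28, 332] [[23, 90], [42, 89], [44, 114], [25, 116]]
orange [182.4, 135.7] [161, 111, 33, 47, 570] [[161, 152], [172, 107], [198, 114], [187, 158]]
[284.54413646 128.10172654]
246 90
```

View pics/c11.png

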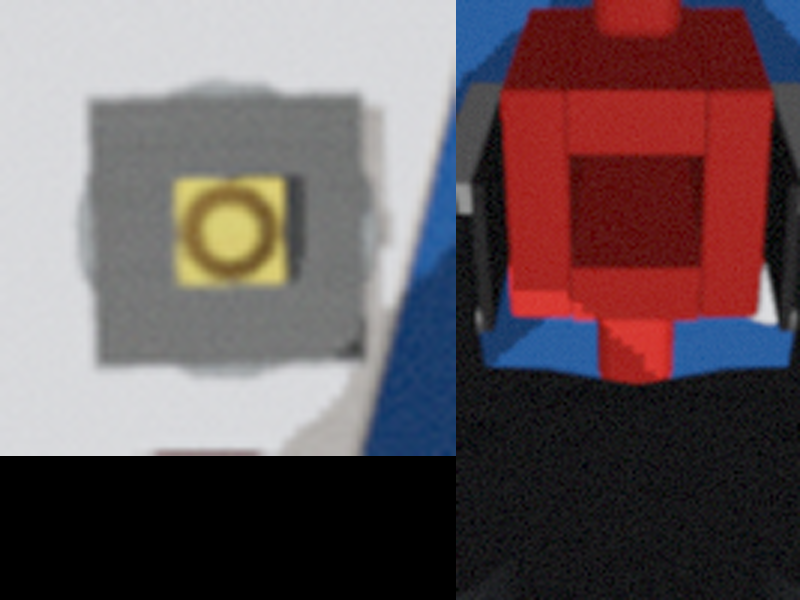

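```bash
python3 - <<'E'
from h import *
import pickle
c=pickle.load(open("w11.pkl","rb"));T=np.array([455.7,-333.0,246.2])
g=lambda x,y:((x-456)/2.991+220,y/3+220)
for dz in(3,5.4,8):
    Q=[onz(ray(c,g(x,y),True),T[2]+dz)-T for x,y in[(570,155),(703,155),(703,268),(570,268)]]
    print(dz,np.round(Q,1)[:,:2].tolist(),"size",np.linalg.norm(Q[0]-Q[1]).round(1),np.linalg.norm(Q[1]-Q[2]).round(1),"ctr",np.mean(Q,0)[:2].round(2))
f=lambda x,y:(x/6+246,y/6+90)
print("cone",onz(ray(c,f(229,232),True),86).round(1))
F=[onz(ray(c,f(*p),True),46) for p in[(88,95),(362,93),(364,365),(96,366)]]
print("flange",np.mean(F,0).round(1),[np.linalg.norm(F[i]-F[i-1]).round(1) for i in range(4)],"yaw",[np.degrees(np.arctan2(*(b-a)[1::-1])).round(1) for a,b in((F[1],F[0]),(F[2],F[1]))])
S=[onz(ray(c,f(*p),True),74) for p in[(174,178),(287,178),(287,286),(174,286)]];print("shaft",np.mean(S,0).round(1),[np.linalg.norm(S[i]-S[i-1]).round(1) for i in range(4)])
E
```

```text
3 [[3.9, 9.5], [3.8, -9.6], [-15.4, -10.2], [-15.4, 10.0]] size 19.1 19.3 ctr [-5.79 -0.05]
5.4 [[5.0, 9.3], [5.0, -9.4], [-13.9, -10.0], [-13.9, 9.9]] size 18.7 18.9 ctr [-4.44 -0.05]
8 [[6.3, 9.1], [6.3, -9.2], [-12.2, -9.7], [-12.2, 9.7]] size 18.4 18.5 ctr [-2.99 -0.04]
cone [ 517.5 -336.8   86. ]
flange [ 517.6 -337.1   46. ] [np.float64(45.9), np.float64(45.6), np.float64(46.1), np.float64(45.2)] yaw [np.float64(90.5), np.float64(0.8)]
shaft [ 517.4 -337.2   74. ] [np.float64(16.7), np.float64(17.3), np.float64(16.7), np.float64(17.3)]
```

Last picture: spindle square at crop (230,232), i.e. (517.5,−337.1), yaw ≈0.6°; the handle sits square in the grip with its bore about 3 mm behind the TCP. Moving over it.

send_rows --pt "0.03 0.003 0 0 -1" --pt "0.04 0.004 0 -0.02 -1" --pt "0.039 0 0.02 0 -1" --pt "0 0 0.05 0 -1" --pt "0 0 0.05 0 -1"

```text
time_s: 17.32
ee_pos: [523.6, -333.3, 174.1]
tcp_rot: [3.14, 0.015, 0.003]
wrist_force: [1.0, -0.4, -1.2]
opening: 37.3
finger_force: 40.7
```

send_rows --pt "0 0 0.05 0 -1" --pt "0 0 0.02 0 -1" --pt "0 0 0 0 -1"

```text
time_s: 17.57
ee_pos: [521.4, -333.0, 129.7]
tcp_rot: [-3.138, -0.014, 0.006]
wrist_force: [-0.8, 0.3, -1.4]
opening: 37.4
finger_force: 40.5
```

```bash
python3 go.py 520.8 -337.1 127 0.6
```

```text
t 17.5667 ee [ 521.4 -333.   129.7] theta 0.53 open 37.4 F [-0.8  0.3 -1.4] ff 40.5
shift mm [-0.7  4.1  2.7] shares [-0.0011  0.0069  0.0045] turn deg -0.07 share -0.002
```

send_rows --pt "-0.001 0.007 0 0 -1" --pt "0 0 0 0 -1" --pt "0 0 0 0 -1"

```text
time_s: 17.82
ee_pos: [522.1, -339.7, 134.2]
tcp_rot: [3.139, 0.014, 0.004]
wrist_force: [0.1, -0.2, -1.2]
opening: 37.3
finger_force: 40.6
```

```bash
python3 go.py 520.8 -337.1 127 0.6
```

```text
t 17.8167 ee [ 522.1 -339.7  134.2] theta 0.52 open 37.3 F [ 0.1 -0.2 -1.2] ff 40.6
shift mm [-1.3 -2.7  7.2] shares [-0.0022 -0.0045  0.012 ] turn deg -0.08 share -0.003
```

send_rows --pt "0 0 0 0 -1" --pt "0 0 0 0 -1" --pt "0 0 0 0 -1"

```text
time_s: 18.07
ee_pos: [521.7, -339.1, 132.6]
tcp_rot: [3.141, 0.015, 0.001]
wrist_force: [0.2, -1.2, -1.6]
opening: 36.9
finger_force: 40.6
```

send_rows --pt "-0.001 -0.004 0.005 0 -1" --pt "0 0 0 0 -1" --pt "0 0 0 0 -1" --pt "0 0 0 0 -1"

```text
time_s: 18.4
ee_pos: [520.9, -336.6, 129.0]
tcp_rot: [-3.141, -0.015, 0.0]
wrist_force: [0.8, 0.2, -1.9]
opening: 37.2
finger_force: 40.6
```

send_rows --pt "0 0 0 0 -1"

```text
time_s: 18.48
ee_pos: [521.0, -336.7, 129.1]
tcp_rot: [3.141, 0.015, 0.0]
wrist_force: [-0.8, 0.1, -1.4]
opening: 37.3
finger_force: 40.6
```

```bash
python3 go.py 520.8 -337.1 127 0.6
```

```text
t 18.4833 ee [ 521.  -336.7  129.1] theta 0.55 open 37.3 F [-0.8  0.1 -1.4] ff 40.6
shift mm [-0.2  0.4  2.1] shares [-0.0003  0.0007  0.0034] turn deg -0.05 share -0.002
```

send_rows --pt "0 0 0.01 0 -1" --pt "0 0 0.01 0 -1" --pt "0 0 0.01 0 -1" --pt "0 0 0 0 -1" --pt "0 0 0 0 -1"

```text
time_s: 18.9
ee_pos: [520.7, -336.5, 110.4]
tcp_rot: [-3.141, -0.015, 0.001]
wrist_force: [-0.3, -0.9, -2.5]
opening: 37.0
finger_force: 40.6
```

```bash
python3 go.py 520.8 -337.1 81 0.6
```

```text
t 18.9 ee [ 520.7 -336.5  110.4] theta 0.55 open 37.0 F [-0.3 -0.9 -2.5] ff 40.6
shift mm [ 0.1  0.6 29.4] shares [0.0001 0.0011 0.0489] turn deg -0.05 share -0.002
```

send_rows --pt "0 0.001 0.007 0 -1" --pt "0 0 0.007 0 -1" --pt "0 0 0.007 0 -1" --pt "0 0 0 0 -1" --pt "0 0 0 0 -1"

```text
time_s: 19.32
ee_pos: [520.8, -337.2, 98.1]
tcp_rot: [-3.141, -0.015, 0.001]
wrist_force: [0.2, 0.5, -1.0]
opening: 36.7
finger_force: 40.6
```

```bash
python3 go.py 520.8 -337.1 81 0.6
```

```text
t 19.3167 ee [ 520.8 -337.2   98.1] theta 0.55 open 36.7 F [ 0.2  0.5 -1. ] ff 40.6
shift mm [-0.  -0.  17.1] shares [-0.0001 -0.0001  0.0285] turn deg -0.05 share -0.002
```

Past the cone with no contact force; continue down.

send_rows --pt "0 0 0.008 0 -1" --pt "0 0 0.008 0 -1" --pt "0 0 0.007 0 -1" --pt "0 0 0 0 -1" --pt "0 0 0 0 -1"

```text
time_s: 19.73
ee_pos: [520.8, -337.1, 84.3]
tcp_rot: [-3.141, -0.015, 0.001]
wrist_force: [-0.4, -0.4, -1.4]
opening: 37.2
finger_force: 40.6
```

```bash
python3 go.py 520.8 -337.1 81 0.6
```

```text
t 19.7333 ee [ 520.8 -337.1   84.3] theta 0.56 open 37.2 F [-0.4 -0.4 -1.4] ff 40.6
shift mm [-0.  -0.   3.3] shares [-0.     -0.      0.0054] turn deg -0.04 share -0.001
```

send_rows --pt "0 0 0.004 0 -1" --pt "0 0 0.003 0 -1" --pt "0 0 0 0 -1" --pt "0 0 0 0 -1"

```text
time_s: 20.07
ee_pos: [521.1, -337.4, 80.7]
tcp_rot: [3.141, 0.015, 0.001]
wrist_force: [-1.2, 0.1, 1.4]
opening: 37.2
finger_force: 40.9
```

```bash
python3 go.py 520.8 -337.1 81 0.6
```

```text
t 20.0667 ee [ 521.1 -337.4   80.7] theta 0.55 open 37.2 F [-1.2  0.1  1.4] ff 40.9
shift mm [-0.3 -0.3 -0.3] shares [-0.0004 -0.0004 -0.0005] turn deg -0.05 share -0.002
```

Seated (load reversed at the predicted height). Release and withdraw.

send_rows --pt "0 0 0 0 0.5" --pt "0 0 0 0 0.5" --pt "0 0 0 0 0.5" --pt "0 0 0 0 0.5" --pt "0 0 0 0 0.5"

```text
time_s: 20.48
ee_pos: [520.9, -337.2, 80.4]
tcp_rot: [3.142, 0.015, 0.0]
wrist_force: [-0.3, -0.2, -0.0]
opening: 63.8
finger_force: 0.0
```

send_rows --pt "0 0 -0.02 0 0.5" --pt "0 0 -0.05 0 0.5" --pt "0 0 -0.06 0 0.5" --pt "0 0 -0.06 0 0.5" --pt "0 0 -0.06 0 0.5"

```text
time_s: 20.9
ee_pos: [520.7, -337.0, 233.3]
tcp_rot: [3.141, 0.015, 0.001]
wrist_force: [-0.3, -0.7, -0.1]
opening: 64.1
finger_force: 0.0
```

send_rows --pt "-0.06 0 0 0 0.5" --pt "-0.06 0 0 0 0.5" --pt "0 0 0 0 0.5" --pt "0 0 0 0 0.5" --pt "0 0 0 0 0.5"

```text
time_s: 21.32
ee_pos: [449.3, -338.1, 231.4]
tcp_rot: [3.14, 0.015, 0.002]
wrist_force: [0.9, -1.0, 0.7]
opening: 64.0
finger_force: 0.0
```

```bash
python3 chk.py; python3 snap.py w12|grep -v yellow; python3 - <<'E'
from h import *
import pickle
c=pickle.load(open("w12.pkl","rb"));im=cv2.imread("pics/w12.png")
b=max((b for b in blobs(im,"red",60)),key=lambda b:b[1][4]);x,y,w,h,_=b[1]
# arms along image rows (z = 46+20), hub along columns (z = 46+40)
for z in(66,76):
    a,e=[onz(ray(c,(b[0][0],v),True),z) for v in(y-.5,y+h-.5)];print("arms z",z,np.linalg.norm(a-e).round(1),((a+e)/2).round(1))
for z in(86,96):
    a,e=[onz(ray(c,(v,b[0][1]),True),z) for v in(x-.5,x+w-.5)];print("hub z",z,np.linalg.norm(a-e).round(1),((a+e)/2).round(1))
E
```

```text
scene [262.2, 164.6] [245, 154, 34, 22, 236]
scene [269.0, 185.1] [266, 182, 8, 7, 35]
scene [243.3, 187.2] [240, 184, 7, 7, 35]
scene l 0 x 245.0 277.6 y 153.7 176.1 ctr [261.2 164.8]
scene l 10 x 245.8 278.6 y 150.2 172.5 ctr [262.2 161.3]
side [312.0, 180.7] [299, 172, 29, 18, 67]
side l 0 x 298.0 327.0 y 170.6 189.0 ctr [312.4 179.8]
side l 10 x 298.9 328.0 y 168.1 186.5 ctr [313.4 177.3]
[ 449.7 -338.   230.7] [3.1411e+00 1.6100e-02 9.0000e-04] 21.4167
red [281.0, 122.4] [258, 70, 45, 106, 1949] [[258, 70], [302, 70], [302, 175], [258, 175]]
orange [19.3, 93.3] [11, 80, 21, 28, 338] [[10, 81], [30, 80], [32, 106], [12, 107]]
orange [170.7, 128.8] [148, 102, 35, 49, 625] [[148, 145], [156, 98], [186, 104], [177, 151]]
arms z 66 96.7 [ 517.3 -338.3   66. ]
arms z 76 93.4 [ 517.2 -338.3   76. ]
hub z 86 37.5 [ 517.3 -337.4   86. ]
hub z 96 36.2 [ 517.2 -337.4   96. ]
```

Handle at (517.3, −337.5) and at flange height (the apparent sizes fit z = 66/86, not 10 mm higher). The board is home. Handing in.

```bash
python3 -c "
from plant import r
print(r.close_job())"
```

```text
the job is handed in; nothing more can be done
None
```

I handed the job in at about 21 s, and the judge gave no verdict. By my last camera check, the yellow-barred board is home in the stand's channel, the red handle is fully down on the spindle, and both are let go. I did not separately re-measure the other boards or bystanders, but no contact with them showed up.

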